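# Fill the display tray and slide it home under the upper riser

## Task

Gently set the single tin that stands on the shelf into the empty pocket of the wooden tray so that it sits fully down, then slide the tray along the lower clear riser, in under the upper riser, until it has passed the spring clip, the clip has dropped in front of its rib and it rests fully home against the back stop. Do not ram the stop, do not lift the tray off the riser, let neither tins, tray nor gripper touch the plate overhead, and leave the other tins and the jar where they are.

Things in the scene. Friction and masses are not known exactly. Their poses are not given: they have to be found in the camera images.
- riser_low: Lower clear plastic riser, fixed on the shelf: a flat platform 310 x 310 mm (x, y), its top 50 mm above its origin (centre of its underside). +x points into the display, away from the robot. The tray slides on its top; the upper riser (two side walls and a top plate) stands fixed on its back left part.
- top_plate: Top plate of the upper clear riser, the overhang: 112 deep (x), 185 wide (y), 5 thick. Origin: middle of its lower front edge, 39 above riser_low's top; +x points in under it, parallel to riser_low's x. The side walls under it begin at x = 0, inner faces at y = +-87.5, so the tray has 2.5 of play each side (all mm). Two display tins stand on it.
- back_stop: Rigid clear strip 14 mm high right across the bay under the back of the plate, fixed. Origin: bottom middle of its front face, level with riser_low's top, 99.5 mm behind the plate's front edge; x as riser_low. The tray is home when its back edge rests on this face. Only glued on: it takes a firm push, but over 15 N from the tray is ramming it.
- clip (a joint): Lift of the spring clip's nose (m), 0 at rest. The nose can only move up, against a spring of 2 N at rest and 1.4 N more per mm. The tray's rib meets it 14 mm before home, must lift it 2 mm to pass, tops it 7 mm before home; then it drops in front of the rib. It adds about 5 to 9 N to the sliding friction of 2 to 5 N; the push falls to 1 to 5 N before the stop is felt.
- tray: Loose plywood tray, about 0.3 kg plus tins, lying on riser_low before the overhang. Origin: underside, midway between its pockets; +x points to its straight back edge, 42 mm away; y left. 170 mm wide, board 12 mm thick. Two round pockets, 63 mm across and 7 mm deep (floor 5 mm above the underside), at y = +45 (holds a tin) and y = -45 mm (empty). A narrow tongue in front reaches x = -108 mm.
- pull (a point): Top centre of the tray's finger pull, an upright wooden block 26 mm long (tray x), 14 mm wide (tray y), from 12 to 36 mm above the tray's underside, 90 mm in front of the tray's origin, 132 mm from its back edge. With the tray home it is 32 mm in front of the plate's edge. Pushing down on it as well as forward makes the tray bind.
- empty_pocket (a point): Centre of the floor of the tray's empty pocket.
- tray_back (a point): Middle of the tray's back edge, at its underside.
- new_tin: The tin to put in the tray: closed round aluminium tin, 60 mm in diameter, 30 mm high, about 90 g, standing alone on the shelf left or right of the risers. Origin: centre of its underside. Seated, its top is 35 mm above the tray's underside, 4 mm under the plate; standing proud on the board (42 mm) it would foul the plate.
- tray_tin: The tin already in the tray's left pocket, the same kind. Origin: centre of its underside.
- top_tin_left: Display tin on the top plate, left; same kind; leave it.
- top_tin_right: Display tin on the top plate, right; same kind; leave it.
- side_tin: Display tin on the lower riser, right of the upper riser; same kind; leave it.
- jar: Short glass jar with a black screw cap, 66 mm in diameter, 65 mm high, on the shelf on the other side of the risers from new_tin; leave it. Origin: centre of its underside.
- clip_nose (a point): Axis of the clip's rolled nose: a steel tongue hanging before the middle of the plate's front edge ends in this roller-shaped nose, 14 mm wide (y), 10 mm in diameter, 6 mm in front of the edge, its lowest point 17 mm above riser_low's top. As the tray goes in, the nose passes between its two tins (30 mm apart).
- rib (a point): Middle of the top of the half-round rib (radius 7 mm) that runs across the tray in front of the pockets, 56 mm in front of the tray's origin, 19 mm above its underside. Home, it lies just behind the clip's nose.

How it is judged:
By the outcome, as a careful person would: the job done as asked, in the order asked, and still so for the second after the job is handed in, with the robot touching nothing.
It also fails if it takes over 72 s, if anything falls off the work surface, if the arm or the gripper's body presses on something with over 40 N, if the wrist force passes 120 N, or if a joint passes its speed limit or range.

## Robot

A 6-joint arm with a two-finger parallel gripper is mounted at the origin on the work surface. World frame = base frame: x ahead of the robot, y to its left, z up, the work surface at z = 0. Lengths are in m, angles in rad, forces in N, time in s.
With the tool pointing down it reaches from about 0.375 to 0.9 m from the base axis. Payload 3.1 kg.
Tool frame: the origin (TCP) lies midway between the tips of the shut fingers; the grasp point (between the pads) lies 19 mm behind it; z points along the fingers, y is the line along which they close (so a half turn about z gives the same grasp; the last joint's range is limited). The gripper opens to 87 mm and grips with 3 to 60 N. Pads are 19 mm wide; open, the fingers measure 117 mm over their backs; the gripper's body (75 mm by 190 mm) begins 51 mm behind the grasp point.
Start: joints at [0.94, 0.527, 1.433, -0, 1.181, -0.178], TCP at [0.273, 0.562, 0.223] pointing down, gripper open.
Joint ranges: [-3.08, 3.08], [-0.75, 2.2], [0.22, 2.44], [-1.43, 4.57], [0, 2.65], [-2.85, 2.85]. Speed limits (rad/s): [2.79, 2.79, 3.14, 3.14, 3.14, 3.14].

## Interface

Orientations are given as a unit quaternion [x, y, z, w].
In Python, from rig import get_obs, cams, job gives the robot as it stands.
- The arm moves only by the tool servo_tool, never from a script. Its argument "moves" is text: rows parted by semicolons, each of 5 numbers parted by spaces: the shift along the tool's x, y, z in m, then the turn about the tool's z in degrees, then the finger opening in m, from 0 to 0.087. In form: dx dy dz spin claw; .... A call has 1 to 10 rows; each row is the pose to reach, as a shift and turn from the pose commanded when the call began, along the tool's axes at that moment; what a row does not reach only later rows make up. A row lasts 1/12 s, in which the tool goes at most 41.7 mm and 7.16 degrees, less where a joint would pass 70% of its speed; a pose out of reach is approached as far as the arm can. A call with a gripper value outside its range is refused whole. The fingers move at their own pace and stop on an object; "grip_force" is the grip in N (left out, the last holds). Time passes only in rows, so rows that repeat a pose let the fingers close. It gives the time, the measured TCP pose, the force, the opening and the grip force at its end, in the units of the state.
- get_obs(): the state, without advancing time (a new reading comes with each control period).
- cams.camera(name): name is "scene" or "side" or "wrist"; returns the picture (480x640x3 uint8, blue, green, red); there is no depth.
- cams.camera_model(name): a dict with "fx", "fy", "cx", "cy" (pixels), "R" (3x3) and "t" (3): a world point X has camera coordinates R X + t. Camera axes: x right, y down, z forward; pixel columns grow to the right and rows downward; lengths in m; the calibration is good to about 2 mm. A picture is of the moment at which its call begins: read the wrist's pose just before it. camera_model takes no time and is no camera call; for the wrist camera it gives the pose at the moment of the call.
- job.hand_in(): hands the job in; it is judged then, once.
The state is a dict: "time": time; "q": joint angles; "joint_velocities": joint speeds; "joint_torque": joint torques, N m; "position": TCP position; "tool_rot": TCP orientation; "ft_force": force on the tool from outside, world axes, zero at the start; "moment": the same for the moment, N m; "grip_width": finger opening in m; "grip_force": force on a finger pad.
Only numpy, scipy, OpenCV 4.12 (cv2) and the standard library are available. Lean on these libraries where they do the work, as an engineer would, in place of code of your own. Each camera call takes 0.05 s, during which the arm holds its last target. There are 200 camera calls.

## Working session

There is one attempt and no reset: what is moved stays moved. The work goes in short steps, Python scripts to look and compute and a tool call to move; the robot and the scene stay as the last step left them, time stands still between calls to the robot, and variables do not carry over. Pictures are saved under pics/ and viewed, at most 10 in all, crops included, and the job is handed in when it is done.

Besides the shell and the picture viewer there is one more tool, called in YAML: its name, and indented under it one key for each argument. servo_tool: Moves the arm, as the interface text tells. Its arguments: {"type":"object","properties":{"moves":{"type":"string"},"grip_force":{"type":"number"}},"required":["moves"]}

```bash
mkdir -p pics; python3 - <<'E'
from rig import get_obs,cams,job
import cv2,json,numpy as np
o=get_obs(); print({k:np.round(v,3).tolist() for k,v in o.items()})
for n in ("scene","side"):
    cv2.imwrite(f"pics/{n}0.png",cams.camera(n)); m=cams.camera_model(n); print(n,m)
E
```

```text
{'time': 0.0, 'q': [0.939, 0.528, 1.434, -0.0, 1.181, -0.179], 'joint_velocities': [-0.0, -0.001, -0.0, 0.0, -0.002, -0.001], 'joint_torque': [0.0, -44.003, -17.659, 0.063, 0.058, -0.0], 'position': [0.273, 0.561, 0.222], 'tool_rot': [0.224, 0.974, -0.001, -0.0], 'ft_force': [-0.625, -0.496, 0.083], 'moment': [-0.02, 0.066, -0.041], 'grip_force': 0.0, 'grip_width': 0.087}
scene {'fx': 605.2107636470439, 'fy': 605.2107636470439, 'cx': 316.56483632194056, 'cy': 231.74236717172707, 'R': array([[-0.34776594,  0.93745078, -0.01564885],
       [ 0.70573281,  0.25074442, -0.66262239],
       [-0.61725201, -0.2414814 , -0.74879015]]), 't': array([ 0.1883042 , -0.35148405,  1.68572393])}
side {'fx': 448.66188829440154, 'fy': 448.66188829440154, 'cx': 318.15551259828453, 'cy': 243.86740013943296, 'R': array([[-0.96117425, -0.27593533,  0.00193639],
       [-0.1517297 ,  0.52263753, -0.83894464],
       [ 0.23048244, -0.8066658 , -0.54421332]]), 't': array([0.56692072, 0.17441119, 0.69599551])}
```

View pics/scene0.png

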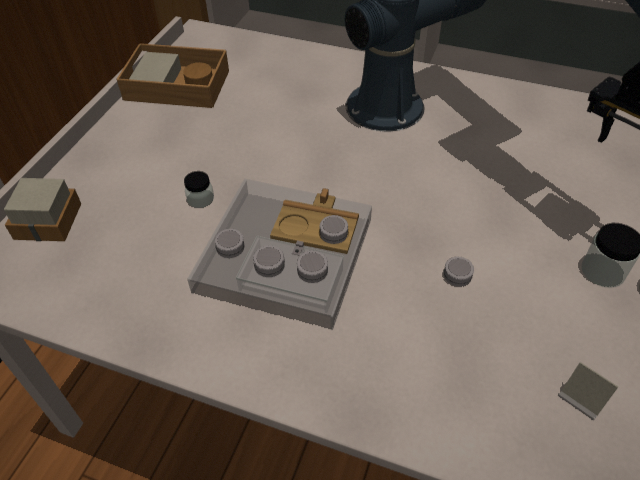

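View pics/side0.png

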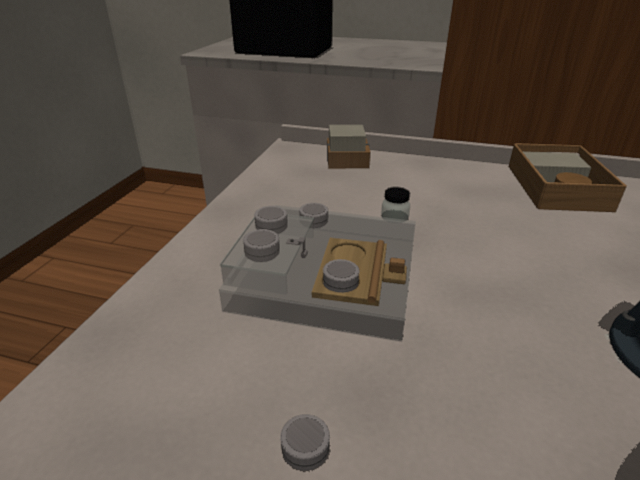

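The scene picture shows the lone tin at about (459,270) and the tray at (316,228), with its empty pocket at (293,225) and the pull at (324,195). The jar is at (198,187). The side picture shows the tin at (305,440). Next I'll enlarge both.

```bash
python3 - <<'E'
import cv2
a=cv2.imread("pics/scene0.png")[175:325,185:385]; cv2.imwrite("pics/sc.png",cv2.resize(a,None,fx=4,fy=4,interpolation=cv2.INTER_CUBIC))
a=cv2.imread("pics/side0.png")[195:335,220:420]; cv2.imwrite("pics/si.png",cv2.resize(a,None,fx=4,fy=4,interpolation=cv2.INTER_CUBIC))
E
```

```text
(no output)
```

View pics/sc.png

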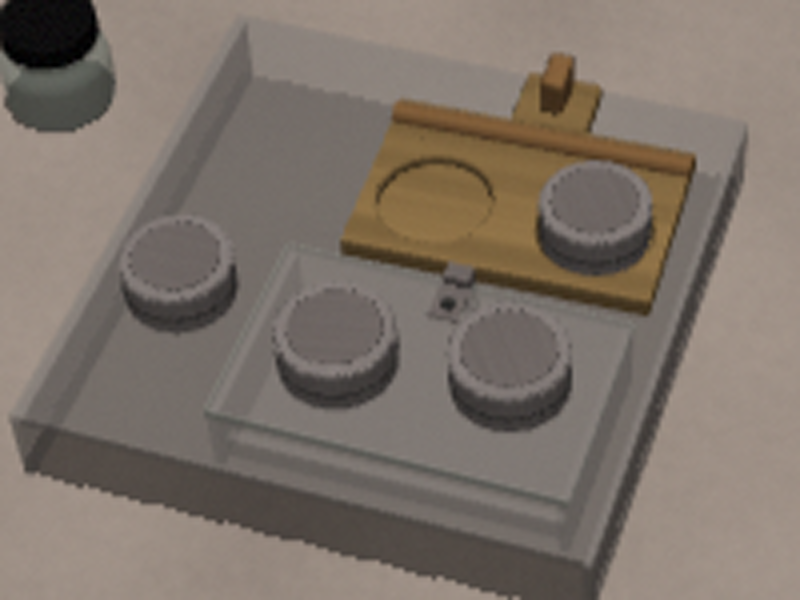

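View pics/si.png

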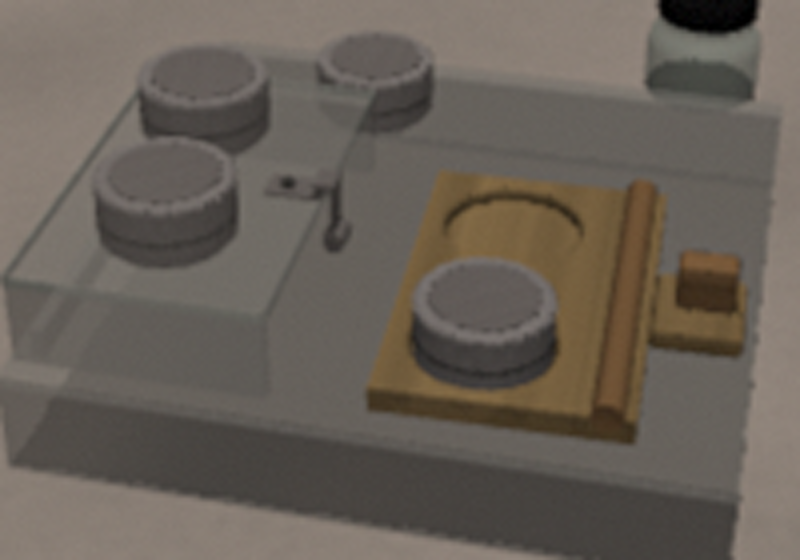

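```bash
cat > h.py <<'E'
import numpy as np
from rig import get_obs,cams
from scipy.optimize import least_squares
def proj(m,X):
    c=np.asarray(X)@m["R"].T+m["t"]; return np.c_[m["fx"]*c[:,0]/c[:,2]+m["cx"],m["fy"]*c[:,1]/c[:,2]+m["cy"]]
def place(p,L,z0):
    c,s=np.cos(p[2]),np.sin(p[2]); L=np.atleast_2d(L).astype(float)
    return np.c_[p[0]+c*L[:,0]-s*L[:,1],p[1]+s*L[:,0]+c*L[:,1],z0+L[:,2]]
def fit(obs,p0,z0=0,n=3):   # obs: list of (model, local pts mm, pixels)
    f=lambda p:np.concatenate([(proj(m,place(np.r_[p,np.zeros(3-n)],np.array(L)/1e3,z0))-px).ravel() for m,L,px in obs])
    r=least_squares(f,p0,loss="soft_l1"); return r.x,np.round(r.fun.reshape(-1,2),1).tolist()
SC=lambda P:np.array(P,float)/4+[185,175]
SI=lambda P:np.array(P,float)/4+[220,195]
E
python3 - <<'E'
from h import *
A,B=cams.camera_model("scene"),cams.camera_model("side")
p,r=fit([(A,[[-155,155,50],[-155,-155,50],[155,155,50],[155,-155,50]],SC([[748,125],[247,18],[588,565],[15,418]])),
 (B,[[-155,155,50],[155,155,50],[-155,-155,50]],SI([[738,497],[8,368],[778,110]]))],[.6,0,0]);print("riser",p,r)
p,r=fit([(A,[[0,92.5,44],[0,-92.5,44],[-6,0,22]],SC([[632,325],[295,246],[458,270]])),
 (B,[[0,92.5,44],[0,-92.5,44],[-6,0,22]],SI([[265,315],[378,92],[337,235]]))],[.6,0,0],.05);print("plate",p,r)
p,r=fit([(A,[[42,85,12],[42,-85,12],[-90,0,36],[0,45,35],[0,-45,12]],SC([[650,302],[343,241],[562,63],[596,198],[436,201]])),
 (B,[[42,85,12],[42,-85,12],[-90,0,36],[0,45,35],[0,-45,12]],SI([[369,391],[440,172],[711,259],[485,292],[512,228]]))],[.6,0,0],.05);print("tray",p,r)
print("new",fit([(A,[[0,0,30]],[[459,265.5]]),(B,[[0,0,30]],[[305.5,436]])],[.6,.2],0,2))
print("jar",fit([(A,[[0,0,65]],[[197,180]]),(B,[[0,0,65]],[[397,194]])],[.6,-.2],0,2))
print("topL",fit([(A,[[0,0,124]],SC([[510,345]])),(B,[[0,0,124]],SI([[166,170]]))],[.6,-.2],0,2))
print("topR",fit([(A,[[0,0,124]],SC([[335,325]])),(B,[[0,0,124]],SI([[203,78]]))],[.6,-.2],0,2))
m=cams.camera_model("wrist"); print(m, -m["R"].T@m["t"])
E
```

```text
riser [ 0.58837924 -0.05500068  0.04375928] [[0.7, -1.2], [-1.6, -2.1], [0.8, -0.6], [-1.5, -1.8], [-1.3, 0.1], [-5.4, 2.4], [0.3, -1.2]]
plate [ 0.62259263 -0.00503617  0.03841802] [[0.3, -2.0], [-1.3, -3.0], [1.5, 6.0], [-0.6, -0.3], [-0.4, -0.2], [0.4, 0.0]]
tray [ 0.54295628 -0.00405352  0.08517669] [[0.4, -1.4], [-0.2, -1.7], [-0.7, -0.2], [0.4, -0.8], [0.1, -2.2], [-1.1, -0.3], [-0.7, -0.3], [-0.4, 0.2], [-0.3, 1.7], [-0.0, -0.6]]
new (array([0.51632417, 0.31167432]), [[0.8, 0.2], [0.1, -0.5]])
jar (array([ 0.49404338, -0.3115157 ]), [[0.6, -1.6], [-0.9, -1.7]])
topL (array([0.676977  , 0.04329984]), [[-0.3, -0.9], [-0.5, 0.6]])
topR (array([ 0.69305994, -0.03989982]), [[0.4, -1.1], [-0.7, -1.1]])
{'fx': 331.1380941709128, 'fy': 331.1380941709128, 'cx': 321.8454058861663, 'cy': 234.92251160898635, 'R': array([[ 0.4375513 ,  0.8991916 , -0.00182419],
       [ 0.86313281, -0.41943443,  0.28120546],
       [ 0.25209246, -0.12461634, -0.95964585]]), 't': array([-0.62356574, -0.03355858,  0.39086596])} [0.20327316 0.59533773 0.38339225]
```

servo_tool:
  moves: "-0.03 -0.011 0.01 -3 0.087; -0.065 -0.023 0.022 -7 0.087; -0.1 -0.036 0.034 -11 0.087; -0.135 -0.049 0.046 -15 0.087; -0.17 -0.061 0.058 -19 0.087; -0.205 -0.074 0.07 -23 0.087; -0.24 -0.087 0.082 -26 0.087; -0.275 -0.099 0.092 -29 0.087; -0.305 -0.11 0.1 -30.8 0.087; -0.327 -0.118 0.105 -30.8 0.087"

```text
time: 0.93
position: [0.5173, 0.3102, 0.1161]
tool_rot: [-0.042, 0.999, -0.001, -0.001]
ft_force: [0.1, -0.3, 0.1]
grip_width: 0.0871
grip_force: 0.0
```

```bash
python3 - <<'E'
from h import *; import cv2
o=get_obs(); print(o["position"],o["tool_rot"],o["q"]); m=cams.camera_model("wrist"); im=cams.camera("wrist"); cv2.imwrite("pics/w1.png",im)
g=proj(m,[[.5163,.3117,.03]]);print(g)
a=np.linspace(0,2*np.pi,40)
E
```

```text
[0.51726448 0.3102089  0.11610098] [-4.19602927e-02  9.99118944e-01 -5.07894459e-04 -6.41889176e-04] [ 3.55412231e-01  6.34242323e-01  1.57998865e+00 -7.12230222e-04
  9.28896233e-01 -1.29890249e+00]
[[324.21281948 240.14947759]]
```

View pics/w1.png

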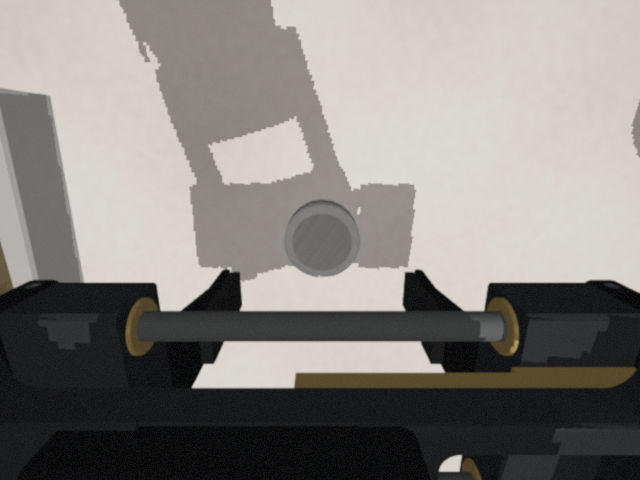

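The tin's top is at (322,239), within 2 px of the prediction, so the tool is centred over it. I'll descend and grip.

servo_tool:
  moves: "0 0 0.03 0 0.087; 0 0 0.06 0 0.087; 0 0 0.085 0 0.087; 0 0 0.1 0 0.087; 0 0 0.105 0 0.087; 0 0 0.105 0 0.087; 0 0 0.105 0 0.087"
  grip_force: 10

```text
time: 1.57
position: [0.516, 0.3131, 0.0128]
tool_rot: [-0.042, 0.999, 0.0, 0.0]
ft_force: [-0.2, -0.4, 1.1]
grip_width: 0.0871
grip_force: 0.0
```

servo_tool:
  moves: "0 0 0 0 0.07; 0 0 0 0 0.05; 0 0 0 0 0.05; 0 0 0 0 0.05; 0 0 0 0 0.05; 0 0 0 0 0.05; 0 0 0 0 0.05; 0 0 0 0 0.05"
  grip_force: 10

```text
time: 2.23
position: [0.5161, 0.3129, 0.0131]
tool_rot: [-0.042, 0.999, 0.0, 0.0]
ft_force: [-0.7, -1.6, 5.5]
grip_width: 0.0595
grip_force: 10.0
```

servo_tool:
  moves: "0 0 -0.02 0 0.05; 0 0 -0.055 0 0.05; 0 0 -0.09 0 0.05; 0 -0.015 -0.115 0 0.05; 0 -0.045 -0.127 0 0.05; 0 -0.08 -0.127 0 0.05; 0 -0.12 -0.127 0 0.05; 0 -0.16 -0.127 0 0.05; 0 -0.2 -0.127 0 0.05; 0 -0.24 -0.127 0 0.05"

```text
time: 3.07
position: [0.5356, 0.0722, 0.1392]
tool_rot: [-0.043, 0.999, 0.0, -0.0]
ft_force: [2.0, -0.0, -0.4]
grip_width: 0.059
grip_force: 10.0
```

servo_tool:
  moves: "0 -0.04 0 0 0.05; 0 -0.075 0 0 0.05; 0 -0.1 0 0 0.05; 0 -0.115 0 0 0.05; 0 -0.123 0 0 0.05; 0 -0.123 0 0 0.05; 0 -0.123 0 0 0.05; 0 -0.123 0 0 0.05"

```text
time: 3.73
position: [0.546, -0.0475, 0.1393]
tool_rot: [-0.043, 0.999, 0.0, -0.0]
ft_force: [0.3, 0.5, -0.6]
grip_width: 0.0593
grip_force: 10.0
```

```bash
python3 - <<'E'
from h import *; import cv2
o=get_obs(); print(o["position"],o["tool_rot"],o["ft_force"]); m=cams.camera_model("wrist"); im=cams.camera("wrist"); cv2.imwrite("pics/w2.png",im)
p=[.54296,-.00405,.0852]
print(proj(m,place(p,[[0,-.045,.012],[0,.045,.035],[.042,-.085,.012],[.042,.085,.012]],.05)))
cv2.imwrite("pics/w2c.png",cv2.resize(im[120:360,160:480],None,fx=2.5,fy=2.5,interpolation=cv2.INTER_CUBIC))
E
```

```text
[ 0.54599381 -0.047519    0.13929089] [-4.28494516e-02  9.99081322e-01  4.32015364e-04 -4.98974994e-04] [ 0.34555993  0.48426565 -0.63111353]
[[320.11515567 245.48583162]
 [449.87084613 255.82481338]
 [269.83259428 295.73676153]
 [483.61009111 295.70204348]]
```

View pics/w2c.png

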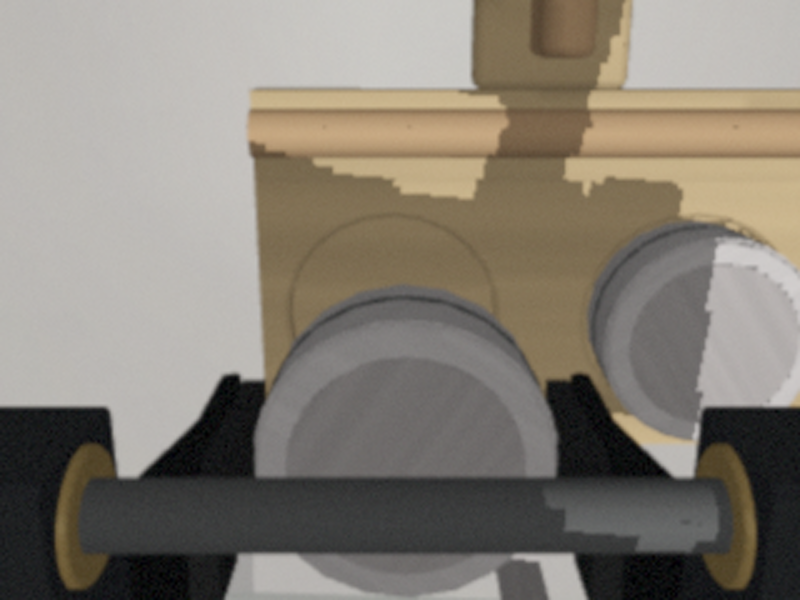

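Pocket rim in the crop spans x 290–497 with its top at y 215. The held tin's rim spans x 254–557, y 318–597. I'll convert both to positions.

```bash
python3 - <<'E'
from h import *
m=cams.camera_model("wrist");o=get_obs();T=o["position"]
C=lambda v,off:v/2.5+off
def ext(c,r,z):
    a=np.linspace(0,2*np.pi,181);q=proj(m,np.c_[c[0]+r*np.cos(a),c[1]+r*np.sin(a),a*0+z]);return np.array([q[:,0].min(),q[:,0].max(),q[:,1].min(),q[:,1].max()])
def f(r,z,E,c0):
    E=np.array([C(E[0],160),C(E[1],160),C(E[2],120)]+([C(E[3],120)] if len(E)>3 else [])); s=least_squares(lambda c:ext(c,r,z)[:len(E)]-E,c0,x_scale=.01,diff_step=1e-4);return s.x,np.round(s.fun,1)
pk,r=f(.0315,.062,[290,497,215],[.547,-.049]);print("pocket",pk,r)
tn,r2=f(.030,T[2]+.017,[254,557,318,597],[.546,-.0475]);print("tin",tn,r2,"rel tcp",tn-T[:2])
d=pk-tn;print("move world",d,"tool dx,dy",d@[-.9963,-.0856],d@[-.0856,.9963])
E
```

```text
pocket [ 0.54811847 -0.05071463] [-0.1  0.1  0. ]
tin [ 0.54679771 -0.04737022] [-1.2  1.2  0.2 -0.1] rel tcp [7.08530238e-04 2.14283759e-05]
move world [ 0.00132076 -0.0033444 ] tool dx,dy -0.0010295879537359875 -0.0034450869022285713
```

servo_tool:
  moves: "-0.001 -0.0034 0.01 0 0.05; -0.001 -0.0034 0.025 0 0.05; -0.001 -0.0034 0.04 0 0.05; -0.001 -0.0034 0.052 0 0.05; -0.001 -0.0034 0.058 0 0.05; -0.001 -0.0034 0.058 0 0.05; -0.001 -0.0034 0.058 0 0.05; -0.001 -0.0034 0.058 0 0.05"

```text
time: 4.45
position: [0.5484, -0.052, 0.082]
tool_rot: [-0.043, 0.999, -0.0, 0.001]
ft_force: [0.5, 0.2, -1.9]
grip_width: 0.0591
grip_force: 10.0
```

```bash
python3 - <<'E'
from h import *; import cv2
o=get_obs(); print(o["position"],o["tool_rot"],o["ft_force"]); m=cams.camera_model("wrist"); im=cams.camera("wrist"); cv2.imwrite("pics/w3.png",im)
cv2.imwrite("pics/w3c.png",cv2.resize(im[180:380,220:460],None,fx=3,fy=3,interpolation=cv2.INTER_CUBIC))
E
```

```text
[ 0.5483612  -0.05201954  0.08195482] [-4.26344104e-02  9.99090586e-01 -1.85616438e-04  5.23442084e-04] [ 0.52443914  0.23947538 -1.89626385]
```

View pics/w3c.png

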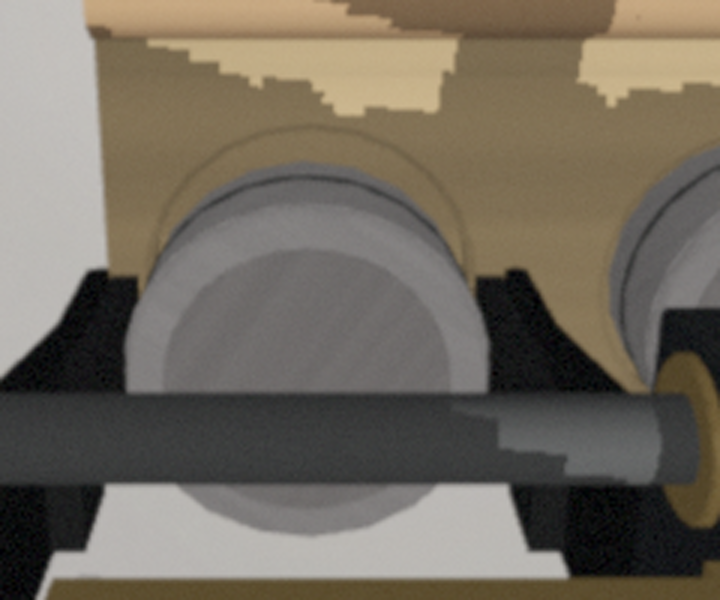

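Pocket rim in the crop: top y 127, x 148–467. Tin rim: x 125–489, y 203–535. Tin base: top y 163.

```bash
python3 - <<'E'
from h import *
m=cams.camera_model("wrist");T=get_obs()["position"]
def ext(c,r,z):
    a=np.linspace(0,2*np.pi,181);q=proj(m,np.c_[c[0]+r*np.cos(a),c[1]+r*np.sin(a),a*0+z]);return np.array([q[:,0].min(),q[:,0].max(),q[:,1].min(),q[:,1].max()])
def f(r,z,E,c0):
    E=np.array(E,float)/3; E[:2]+=220;E[2:]+=180; s=least_squares(lambda c:ext(c,r,z)[:len(E)]-E,c0,x_scale=.01,diff_step=1e-4);return s.x,np.round(s.fun,1)
print("pocket",f(.0315,.062,[148,467,127],[.547,-.049]))
print("tin",f(.030,T[2]+.017,[125,489,203,535],T[:2]),T)
print("base",f(.030,T[2]-.013,[152,465,163],T[:2]))
E
```

```text
pocket (array([ 0.54817071, -0.05201693]), array([-0.,  0.,  0.]))
tin (array([ 0.54918044, -0.05207538]), array([-1.1,  1.1, -0.2,  0.3])) [ 0.54844202 -0.05216874  0.08216334]
base (array([ 0.55162172, -0.05154091]), array([-0.,  0.,  0.]))
```

servo_tool:
  moves: "0.001 0 0.001 0 0.05; 0.001 0 0.003 0 0.05; 0.001 0 0.005 0 0.05; 0.001 0 0.007 0 0.05; 0.001 0 0.009 0 0.05; 0.001 0 0.0095 0 0.05; 0.001 0 0.0095 0 0.05"

```text
time: 5.08
position: [0.5466, -0.0522, 0.0718]
tool_rot: [-0.042, 0.999, 0.0, -0.0]
ft_force: [0.7, -0.6, -1.7]
grip_width: 0.059
grip_force: 10.0
```

servo_tool:
  moves: "0 0 0.001 0 0.05; 0 0 0.002 0 0.05; 0 0 0.003 0 0.05; 0 0 0.0035 0 0.05; 0 0 0.0035 0 0.05"

```text
time: 5.5
position: [0.5467, -0.0522, 0.0684]
tool_rot: [-0.042, 0.999, 0.0, -0.0]
ft_force: [-0.4, -0.4, -1.4]
grip_width: 0.0595
grip_force: 10.0
```

servo_tool:
  moves: "0 0 0.0005 0 0.05; 0 0 0.0005 0 0.05; 0 0 0.0005 0 0.062; 0 0 0.0005 0 0.068; 0 0 0.0005 0 0.07; 0 0 0.0005 0 0.07; 0 0 0.0005 0 0.07; 0 0 0.0005 0 0.07"

```text
time: 6.17
position: [0.5469, -0.0523, 0.0681]
tool_rot: [-0.042, 0.999, -0.0, 0.0]
ft_force: [-0.2, -0.0, -0.7]
grip_width: 0.0697
grip_force: 0.0
```

servo_tool:
  moves: "0 0 -0.005 0 0.07; 0 0 -0.015 0 0.07; 0 0 -0.03 0 0.07; 0 0 -0.055 0 0.07; 0 0 -0.075 0 0.07; 0.02 0.01 -0.075 0 0.06; 0.05 0.027 -0.075 0 0.05; 0.08 0.042 -0.075 0 0.05; 0.09 0.049 -0.075 0 0.05; 0.09 0.049 -0.075 0 0.05"

```text
time: 7.0
position: [0.4488, -0.0092, 0.1437]
tool_rot: [-0.043, 0.999, 0.001, -0.002]
ft_force: [0.1, 0.5, 0.6]
grip_width: 0.052
grip_force: 0.0
```

servo_tool:
  moves: "0 0 0 0 0.05; 0 0 0 0 0.05"

```text
time: 7.17
position: [0.4553, -0.0118, 0.1439]
tool_rot: [-0.042, 0.999, -0.001, 0.002]
ft_force: [0.5, -0.5, -0.7]
grip_width: 0.0502
grip_force: 0.0
```

```bash
python3 - <<'E'
from h import *; import cv2
o=get_obs(); print(o["position"],o["tool_rot"],o["ft_force"],o["q"]); m=cams.camera_model("wrist"); im=cams.camera("wrist"); cv2.imwrite("pics/w4.png",im)
s=cams.camera("side"); cv2.imwrite("pics/s4.png",s)
a=cv2.resize(im,(560,420)) ; 
b=cv2.resize(im[60:360,200:600],(800,600),interpolation=cv2.INTER_CUBIC); cv2.imwrite("pics/w4c.png",b)
E
```

```text
[ 0.45530821 -0.01182329  0.14394063] [-4.23643118e-02  9.99100074e-01 -6.88703160e-04  1.95760375e-03] [ 0.53379231 -0.47704923 -0.67673146] [-2.72081527e-01  4.32053873e-01  1.92983868e+00 -1.41239798e-04
  7.75550852e-01 -1.92753138e+00]
```

View pics/w4.png

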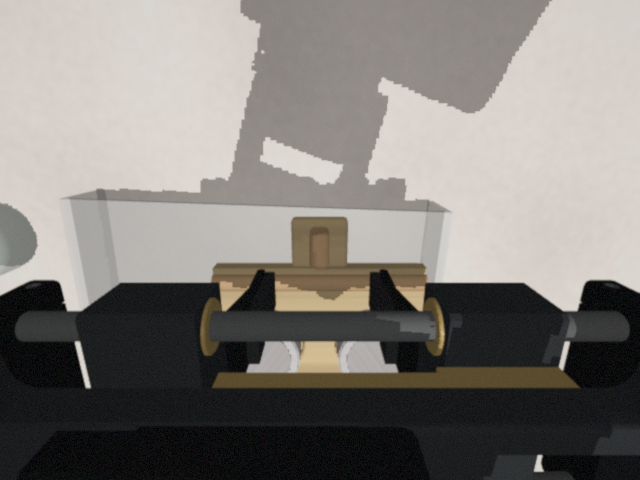

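The picture shows the pull at (320,245), the rib lying level at y 268 (x 213–426), and the riser's front edge running from (66,198) to (450,211). So the tray is turned about 2° from the riser. Next I'll look from above the plate so tray and bay appear in one picture.

servo_tool:
  moves: "-0.015 -0.002 -0.03 0 0.05; -0.04 -0.005 -0.05 0 0.05; -0.075 -0.009 -0.06 0 0.05; -0.11 -0.013 -0.068 0 0.05; -0.145 -0.018 -0.076 0 0.05; -0.18 -0.022 -0.076 0 0.05; -0.205 -0.025 -0.076 0 0.05; -0.222 -0.027 -0.076 0 0.05; -0.222 -0.027 -0.076 0 0.05; -0.222 -0.027 -0.076 0 0.05"

```text
time: 8.1
position: [0.6771, -0.0196, 0.2181]
tool_rot: [-0.042, 0.999, 0.0, -0.001]
ft_force: [0.9, -0.3, -0.4]
grip_width: 0.0496
grip_force: 0.0
```

servo_tool:
  moves: "0 0 0 0 0.05; 0 0 0 0 0.05; 0 0 0 0 0.05"

```text
time: 8.35
position: [0.6755, -0.0191, 0.2192]
tool_rot: [-0.042, 0.999, 0.0, -0.0]
ft_force: [0.3, 0.2, 0.5]
grip_width: 0.05
grip_force: 0.0
```

```bash
python3 - <<'E'
from h import *; import cv2,pickle
o=get_obs(); print(o["position"],o["tool_rot"]); m=cams.camera_model("wrist"); pickle.dump(m,open("m5.pkl","wb")); im=cams.camera("wrist"); cv2.imwrite("pics/w5.png",im)
p=[.543,-.004,.0852];q=[.6226,-.005,.042]
print(np.round(proj(m,place(q,[[0,.0925,.044],[0,-.0925,.044],[0,0,.044]],.05))).tolist(),np.round(proj(m,place(p,[[-.09,0,.036],[.042,.085,.012],[.042,-.085,.012],[0,-.045,.035]],.05))).tolist())
b=cv2.resize(im[40:310,140:500],(800,600),interpolation=cv2.INTER_CUBIC)
b=cv2.createCLAHE(2,(8,8)).apply(b[:,:,1]); cv2.imwrite("pics/w5c.png",b)
E
```

```text
[ 0.67545963 -0.0190887   0.21918861] [-4.22807104e-02  9.99105669e-01  9.46600139e-05 -4.42268870e-04]
[[451.0, 175.0], [235.0, 165.0], [344.0, 170.0]] [[358.0, -65.0], [444.0, 125.0], [258.0, 125.0], [299.0, 70.0]]
```

View pics/w5c.png

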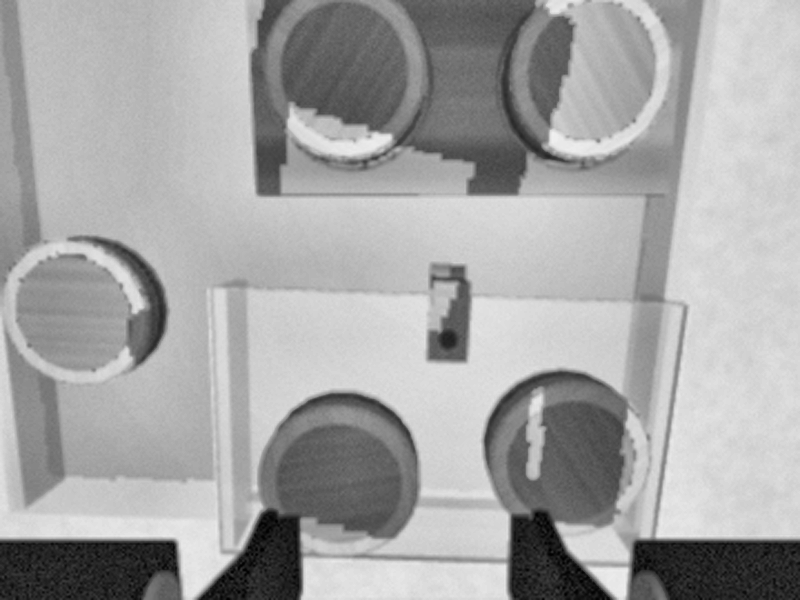

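The picture shows both tray tins equally deep in their pockets. The tray's back corners are at crop (258,195) and (667,195). The plate's front corners are at (209,287) and (686,304) and its back corners at (222,551) and (655,565), with the clip on its centre line at x 448.

```bash
python3 - <<'E'
from h import *; import pickle
m=pickle.load(open("m5.pkl","rb")); F=lambda P:np.array(P,float)/(800/360)+[140,40]
q,r=fit([(m,[[0,92.5,44],[0,-92.5,44],[112,92.5,44],[112,-92.5,44]],F([[686,304],[209,287],[655,565],[222,551]]))],[.62,0,.04],.05);print("plate",q,r)
t,r=fit([(m,[[42,85,12],[42,-85,12]],F([[667,195],[258,195]]))],[.54,0,.08],.05);print("tray",t,r)
A=cams.camera_model("scene")
d=t[:2]-q[:2];c,s=np.cos(q[2]),np.sin(q[2]);print("tray in plate frame",c*d[0]+s*d[1],-s*d[0]+c*d[1],np.degrees(t[2]-q[2]))
print("pull now",place(t,[-.09,0,.036],.05),"pull home",place(q,[.0575-.09,0,.036],.05))
w4=cams.camera_model("wrist")
E
```

```text
plate [ 0.62486324 -0.00576045  0.05394941] [[1.5, -1.0], [0.2, -0.0], [-0.9, 0.2], [-0.5, 1.1]]
tray [ 0.54529368 -0.00606027  0.08441083] [[0.7, 0.1], [-0.7, 0.0]]
tray in plate frame -0.07946995661796072 0.00399126764526452 1.7453108295890807
pull now [[ 0.45561413 -0.01364822  0.086     ]] pull home [[ 0.59241052 -0.00751295  0.086     ]]
```

servo_tool:
  moves: "0.02 0.002 0 0 0.04; 0.055 0.006 0 0 0.04; 0.09 0.01 0.02 0 0.04; 0.125 0.014 0.04 0 0.04; 0.16 0.018 0.06 0 0.04; 0.19 0.021 0.075 0 0.04; 0.21 0.023 0.085 0 0.04; 0.2186 0.024 0.09 0 0.04; 0.2186 0.024 0.09 0 0.04; 0.2186 0.024 0.09 0 0.04"

```text
time: 9.23
position: [0.4568, -0.0139, 0.1295]
tool_rot: [-0.042, 0.999, -0.0, 0.001]
ft_force: [0.6, -0.2, 0.5]
grip_width: 0.0401
grip_force: 0.0
```

servo_tool:
  moves: "0 0 0 0 0.04; 0 0 0 0 0.04; 0 0 0 0 0.04"

```text
time: 9.48
position: [0.4582, -0.014, 0.1296]
tool_rot: [-0.042, 0.999, -0.0, 0.001]
ft_force: [-0.4, 0.2, 0.3]
grip_width: 0.0402
grip_force: 0.0
```

```bash
python3 - <<'E'
from h import *; import cv2,pickle
o=get_obs(); print(o["position"],o["tool_rot"]); m=cams.camera_model("wrist"); im=cams.camera("wrist"); cv2.imwrite("pics/w6.png",im)
print(proj(m,place([.5453,-.0061,.0844],[[-.103,-.007,.036],[-.103,.007,.036]],.05)))
hsv=cv2.cvtColor(im[190:290,270:370],cv2.COLOR_BGR2HSV)
for r in range(20,70,6): print(190+r,im[190+r,296:350:2,2].tolist())
E
```

```text
[ 0.45819185 -0.0140445   0.1295874 ] [-4.24796399e-02  9.99096582e-01 -3.74240257e-04  1.16595523e-03]
[[312.30266334 237.69819271]
 [333.9210097  237.71096633]]
210 [197, 196, 196, 197, 196, 197, 197, 197, 197, 197, 197, 196, 197, 198, 197, 197, 197, 197, 197, 197, 197, 196, 197, 199, 199, 192, 191]
216 [194, 193, 194, 193, 195, 195, 195, 194, 195, 196, 194, 194, 194, 196, 195, 196, 196, 195, 196, 197, 196, 196, 197, 195, 196, 196, 197]
222 [125, 126, 126, 122, 125, 124, 125, 125, 125, 125, 125, 122, 125, 125, 125, 124, 123, 124, 125, 123, 125, 123, 125, 125, 123, 125, 124]
228 [123, 122, 122, 121, 122, 121, 121, 122, 124, 123, 115, 114, 116, 114, 113, 113, 112, 120, 121, 119, 123, 121, 123, 121, 121, 119, 123]
234 [117, 117, 117, 118, 119, 116, 118, 119, 107, 96, 94, 94, 93, 94, 93, 95, 95, 91, 100, 116, 117, 116, 118, 116, 117, 119, 119]
240 [115, 118, 117, 121, 123, 127, 124, 125, 104, 107, 121, 127, 127, 131, 128, 125, 126, 120, 110, 122, 125, 126, 125, 124, 123, 124, 126]
246 [122, 124, 125, 124, 125, 122, 124, 125, 105, 105, 124, 128, 132, 132, 131, 128, 125, 121, 108, 122, 122, 125, 121, 123, 122, 121, 120]
252 [125, 127, 127, 127, 126, 127, 125, 126, 102, 107, 123, 128, 130, 132, 128, 127, 127, 121, 113, 126, 125, 129, 127, 126, 124, 128, 128]
258 [124, 127, 126, 127, 126, 128, 125, 128, 113, 106, 115, 117, 128, 129, 128, 129, 127, 123, 114, 126, 125, 125, 127, 127, 125, 126, 122]
```

servo_tool:
  moves: "0.0025 0 0.015 0 0.04; 0.0025 0 0.035 0 0.04; 0.0025 0 0.05 0 0.04; 0.0025 0 0.058 0 0.04; 0.0025 0 0.061 0 0.04; 0.0025 0 0.061 0 0.04; 0.0025 0 0.061 0 0.04"

```text
time: 10.12
position: [0.4547, -0.0141, 0.0684]
tool_rot: [-0.042, 0.999, -0.0, 0.0]
ft_force: [-0.3, 0.8, 0.3]
grip_width: 0.0399
grip_force: 0.0
```

servo_tool:
  moves: "0 0 0 0 0.03; 0 0 0 0 0.022; 0 0 0 0 0.016; 0 0 0 0 0.01; 0 0 0 0 0.01; 0 0 0 0 0.01; 0 0 0 0 0.01; 0 0 0 0 0.01"
  grip_force: 30

```text
time: 10.78
position: [0.4543, -0.014, 0.0683]
tool_rot: [-0.042, 0.999, -0.0, 0.0]
ft_force: [-0.3, -0.2, 4.2]
grip_width: 0.0134
grip_force: 30.0
```

servo_tool:
  moves: "-0.001 0 -0.0003 0.2 0.01; -0.002 -0.0002 -0.0003 0.5 0.01; -0.004 -0.0004 -0.0003 0.9 0.01; -0.006 -0.0006 -0.0003 1.3 0.01; -0.008 -0.0008 -0.0003 1.7 0.01; -0.01 -0.001 -0.0003 1.95 0.01; -0.012 -0.0011 -0.0003 1.95 0.01; -0.014 -0.0012 -0.0003 1.95 0.01; -0.015 -0.0012 -0.0003 1.95 0.01; -0.015 -0.0012 -0.0003 1.95 0.01"

```text
time: 11.62
position: [0.4655, -0.0128, 0.0683]
tool_rot: [-0.026, 1.0, 0.001, -0.004]
ft_force: [-6.9, 1.3, 8.0]
grip_width: 0.0135
grip_force: 30.0
```

servo_tool:
  moves: "0 0 -0.0004 0 0.01; 0 0 -0.0008 0 0.01; 0 0 -0.0008 0 0.01; 0 0 -0.0008 0 0.01"

```text
time: 11.95
position: [0.469, -0.0137, 0.0687]
tool_rot: [-0.025, 1.0, 0.0, -0.0]
ft_force: [-1.3, 0.4, -2.7]
grip_width: 0.0136
grip_force: 30.0
```

servo_tool:
  moves: "-0.002 0 0.0003 0 0.01; -0.004 0 0.0003 0 0.01; -0.006 0 0.0003 0 0.01; -0.008 0 0.0003 0 0.01; -0.01 0 0.0003 0 0.01; -0.012 0 0.0003 0 0.01; -0.014 0 0.0003 0 0.01; -0.015 0 0.0003 0 0.01; -0.015 0 0.0003 0 0.01; -0.015 0 0.0003 0 0.01"

```text
time: 12.78
position: [0.4849, -0.0132, 0.0689]
tool_rot: [-0.025, 1.0, -0.0, 0.001]
ft_force: [-0.1, 1.2, -4.1]
grip_width: 0.0136
grip_force: 30.0
```

```bash
python3 - <<'E'
from h import *; import cv2
o=get_obs(); print(o["position"],o["tool_rot"],o["ft_force"])
a=cams.camera("scene");b=cams.camera("side");cv2.imwrite("pics/sc7.png",a);cv2.imwrite("pics/si7.png",b)
A=cv2.resize(a[195:285,230:370],None,fx=4.2,fy=4.2,interpolation=cv2.INTER_CUBIC)[:300];B=cv2.resize(b[200:310,215:420],None,fx=2.7,fy=2.7,interpolation=cv2.INTER_CUBIC)[:300]
w=588; A=A[:,:w]; B=cv2.resize(b[205:295,225:365],None,fx=4.2,fy=4.2,interpolation=cv2.INTER_CUBIC)[:300]
cv2.imwrite("pics/c7.png",np.vstack([A,B[:, :w]])); print(A.shape,B.shape)
E
```

```text
[ 0.48489441 -0.01318601  0.06889946] [-2.53464816e-02  9.99678472e-01 -1.33574672e-04  7.01043900e-04] [-0.08325343  1.2286606  -4.09359578]
(300, 588, 3) (300, 588, 3)
```

servo_tool:
  moves: "0 0 0.0004 0 0.01; 0 0 0.0006 0 0.01; 0 0 0.0006 0 0.01; 0 0 0.0006 0 0.01"

```text
time: 13.22
position: [0.4848, -0.0133, 0.0684]
tool_rot: [-0.025, 1.0, -0.0, 0.001]
ft_force: [0.3, -0.4, -3.1]
grip_width: 0.0135
grip_force: 30.0
```

View pics/c7.png

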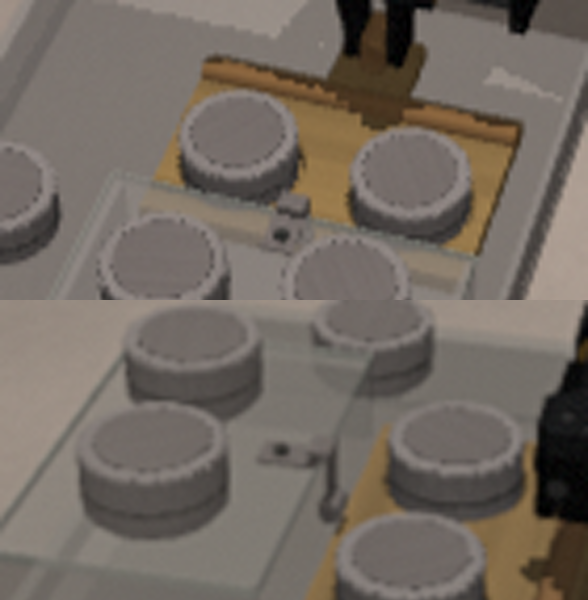

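The tray lies parallel to the plate and is centred, with the clip nose between the tins. The vertical force still shows a slight upward pull, so I'll ease down.

servo_tool:
  moves: "0 0 0.0003 0 0.01; 0 0 0.0003 0 0.01; 0 0 0.0003 0 0.01"

```text
time: 13.47
position: [0.4847, -0.0132, 0.0683]
tool_rot: [-0.025, 1.0, -0.0, 0.001]
ft_force: [1.1, -0.7, 1.5]
grip_width: 0.0139
grip_force: 30.0
```

servo_tool:
  moves: "0 0 0.0002 0 0.01; 0 0 0.0002 0 0.01; 0 0 0.0002 0 0.01"

```text
time: 13.72
position: [0.4847, -0.0132, 0.0683]
tool_rot: [-0.025, 1.0, -0.0, 0.001]
ft_force: [0.9, 0.9, 5.1]
grip_width: 0.0136
grip_force: 30.0
```

servo_tool:
  moves: "-0.002 0 -0.0002 0 0.01; -0.004 0 -0.0002 0 0.01; -0.006 0 -0.0002 0 0.01; -0.008 0 -0.0002 0 0.01; -0.01 0 -0.0002 0 0.01; -0.012 0 -0.0002 0 0.01; -0.014 0 -0.0002 0 0.01; -0.015 0 -0.0002 0 0.01; -0.015 0 -0.0002 0 0.01"

```text
time: 14.47
position: [0.4932, -0.0115, 0.0683]
tool_rot: [-0.026, 1.0, 0.001, -0.006]
ft_force: [-8.8, -1.1, 13.1]
grip_width: 0.0137
grip_force: 30.0
```

servo_tool:
  moves: "0 0 -0.0004 0 0.01; 0 0 -0.0006 0 0.01; 0 0 -0.0006 0 0.01; 0 0 -0.0006 0 0.01"

```text
time: 14.8
position: [0.4961, -0.0117, 0.0683]
tool_rot: [-0.026, 1.0, 0.001, -0.003]
ft_force: [-5.7, 0.2, 6.7]
grip_width: 0.014
grip_force: 30.0
```

servo_tool:
  moves: "0 0 -0.0003 0 0.01; 0 0 -0.0005 0 0.01; 0 0 -0.0005 0 0.01; 0 0 -0.0005 0 0.01"

```text
time: 15.13
position: [0.4993, -0.0124, 0.0685]
tool_rot: [-0.025, 1.0, 0.0, -0.0]
ft_force: [-1.0, 0.2, -4.0]
grip_width: 0.0137
grip_force: 30.0
```

Gripping the pull couples push into down-force and makes the tray bind. I'll let go and push on the pull's front face with shut fingers instead.

servo_tool:
  moves: "0 0 0.0002 0 0.01; 0 0 0.0004 0 0.01; 0 0 0.0004 0 0.01; 0 0 0.0004 0 0.02; 0 0 0.0004 0 0.03; 0 0 0.0004 0 0.04; 0 0 0.0004 0 0.04; 0 0 0.0004 0 0.04"

```text
time: 15.8
position: [0.4997, -0.0125, 0.069]
tool_rot: [-0.025, 1.0, -0.0, 0.001]
ft_force: [-0.6, -0.1, 0.4]
grip_width: 0.0363
grip_force: 0.0
```

servo_tool:
  moves: "0 0 -0.01 0 0.04; 0 0 -0.03 0 0.04; 0.015 0 -0.036 0 0.03; 0.035 0 -0.036 0 0; 0.035 0 -0.036 0 0; 0.035 0 -0.036 0 0; 0.035 0 -0.02 0 0; 0.035 0 -0.005 0 0; 0.035 0 -0.001 0 0; 0.035 0 -0.001 0 0"
  grip_force: 20

```text
time: 16.63
position: [0.4647, -0.0142, 0.0688]
tool_rot: [-0.025, 1.0, 0.0, -0.001]
ft_force: [-0.4, -0.4, 0.2]
grip_width: 0.0016
grip_force: 0.0
```

servo_tool:
  moves: "-0.004 0 0 0 0; -0.008 0 0 0 0; -0.011 0 0 0 0; -0.013 0 0 0 0; -0.015 0 0 0 0; -0.017 0 0 0 0; -0.019 0 0 0 0; -0.021 0 0 0 0; -0.023 0 0 0 0; -0.025 0 0 0 0"

```text
time: 17.47
position: [0.489, -0.0127, 0.0696]
tool_rot: [-0.025, 1.0, 0.0, -0.0]
ft_force: [-6.0, -0.4, 3.0]
grip_width: 0.0003
grip_force: 2.4
```

servo_tool:
  moves: "-0.0025 0 0 0 0; -0.005 0 0 0 0; -0.0075 0 0 0 0; -0.01 0 0 0 0; -0.0125 0 0 0 0; -0.015 0 0 0 0; -0.0175 0 0 0 0; -0.02 0 0 0 0; -0.0225 0 0 0 0; -0.025 0 0 0 0"

```text
time: 18.3
position: [0.5144, -0.0116, 0.0697]
tool_rot: [-0.025, 1.0, -0.0, 0.0]
ft_force: [-4.9, 0.1, 2.6]
grip_width: 0.0008
grip_force: 2.3
```

```bash
python3 - <<'E'
from h import *
o=get_obs();print(o["position"],o["tool_rot"],o["ft_force"],o["moment"])
E
```

```text
[ 0.51444564 -0.01158703  0.06966106] [-2.53796006e-02  9.99677884e-01 -2.53692886e-05  5.84541805e-05] [-4.92265514  0.05049998  2.62390519] [ 0.023418    0.77281545 -0.03398002]
```

servo_tool:
  moves: "-0.0025 0 0 0 0; -0.005 0 0 0 0; -0.0075 0 0 0 0; -0.01 0 0 0 0; -0.0125 0 0 0 0; -0.015 0 0 0 0; -0.0175 0 0 0 0; -0.02 0 0 0 0; -0.0225 0 0 0 0; -0.025 0 0 0 0"

```text
time: 19.13
position: [0.5394, -0.0103, 0.0697]
tool_rot: [-0.025, 1.0, -0.0, 0.0]
ft_force: [-4.4, 0.5, 3.5]
grip_width: 0.0002
grip_force: 2.2
```

servo_tool:
  moves: "-0.001 0 0 0 0; -0.002 0 0 0 0; -0.003 0 0 0 0; -0.004 0 0 0 0; -0.005 0 0 0 0; -0.006 0 0 0 0; -0.007 0 0 0 0; -0.008 0 0 0 0; -0.008 0 0 0 0"

```text
time: 19.88
position: [0.5476, -0.0099, 0.0696]
tool_rot: [-0.025, 1.0, -0.0, 0.0]
ft_force: [-3.7, 0.2, 1.8]
grip_width: 0.0006
grip_force: 1.8
```

servo_tool:
  moves: "-0.0007 0 0 0 0; -0.0014 0 0 0 0; -0.0021 0 0 0 0; -0.0028 0 0 0 0; -0.0035 0 0 0 0; -0.0042 0 0 0 0; -0.0049 0 0 0 0; -0.0056 0 0 0 0; -0.0063 0 0 0 0; -0.007 0 0 0 0"

```text
time: 20.72
position: [0.5542, -0.0096, 0.0697]
tool_rot: [-0.025, 1.0, -0.0, 0.0]
ft_force: [-5.0, 0.3, 3.2]
grip_width: 0.0003
grip_force: 2.3
```

servo_tool:
  moves: "-0.0005 0 0 0 0; -0.001 0 0 0 0; -0.0015 0 0 0 0; -0.002 0 0 0 0; -0.0025 0 0 0 0; -0.003 0 0 0 0"

```text
time: 21.22
position: [0.5557, -0.0094, 0.0696]
tool_rot: [-0.026, 1.0, 0.0, -0.002]
ft_force: [-7.4, -0.4, 4.2]
grip_width: 0.0003
grip_force: 3.8
```

servo_tool:
  moves: "-0.0005 0 0 0 0; -0.001 0 0 0 0; -0.0015 0 0 0 0; -0.002 0 0 0 0"

```text
time: 21.55
position: [0.5559, -0.0093, 0.0695]
tool_rot: [-0.026, 1.0, 0.0, -0.004]
ft_force: [-10.7, -2.5, 7.5]
grip_width: 0.0004
grip_force: 5.4
```

servo_tool:
  moves: "-0.0005 0 0 0 0; -0.001 0 0 0 0; -0.0015 0 0 0 0; -0.002 0 0 0 0"

```text
time: 21.88
position: [0.5562, -0.0091, 0.0694]
tool_rot: [-0.026, 1.0, 0.0, -0.005]
ft_force: [-11.4, -3.0, 9.1]
grip_width: 0.0006
grip_force: 6.4
```

servo_tool:
  moves: "0 -0.0003 -0.0004 0 0; 0 -0.0003 -0.0008 0 0; 0 -0.0003 -0.0008 0 0"

```text
time: 22.13
position: [0.557, -0.009, 0.0695]
tool_rot: [-0.026, 1.0, 0.001, -0.004]
ft_force: [-9.4, -0.4, 4.2]
grip_width: 0.0003
grip_force: 4.8
```

servo_tool:
  moves: "-0.0005 0 -0.0002 0 0; -0.001 0 -0.0004 0 0; -0.0015 0 -0.0005 0 0; -0.002 0 -0.0006 0 0"

```text
time: 22.47
position: [0.5588, -0.0087, 0.0696]
tool_rot: [-0.026, 1.0, 0.001, -0.005]
ft_force: [-8.3, -0.5, -0.1]
grip_width: 0.0006
grip_force: 4.3
```

servo_tool:
  moves: "-0.0005 0 -0.0001 0 0; -0.001 0 -0.0002 0 0; -0.0015 0 -0.0003 0 0; -0.0015 0 -0.0003 0 0"

```text
time: 22.8
position: [0.5616, -0.0087, 0.0696]
tool_rot: [-0.025, 1.0, 0.001, -0.003]
ft_force: [-5.4, -0.3, -3.8]
grip_width: 0.0006
grip_force: 3.1
```

servo_tool:
  moves: "0 0 0.0003 0 0; -0.0003 0 0.0005 0 0; -0.0006 0 0.0005 0 0; -0.001 0 0.0005 0 0"

```text
time: 23.13
position: [0.5616, -0.0087, 0.0695]
tool_rot: [-0.026, 1.0, 0.001, -0.004]
ft_force: [-9.8, -1.0, 1.5]
grip_width: 0.0006
grip_force: 4.6
```

servo_tool:
  moves: "-0.0004 0 0 0 0; -0.0008 0 0 0 0; -0.0012 0 0 0 0; -0.0016 0 0 0 0"

```text
time: 23.47
position: [0.5647, -0.0087, 0.0696]
tool_rot: [-0.025, 1.0, 0.001, -0.003]
ft_force: [-5.9, -0.5, -2.3]
grip_width: 0.0004
grip_force: 2.7
```

servo_tool:
  moves: "-0.0003 0 0.0001 0 0; -0.0006 0 0.0002 0 0; -0.0009 0 0.0002 0 0; -0.0012 0 0.0002 0 0"

```text
time: 23.8
position: [0.5688, -0.0091, 0.0702]
tool_rot: [-0.025, 1.0, 0.0, 0.0]
ft_force: [-2.4, -0.5, -2.2]
grip_width: 0.0002
grip_force: 1.1
```

servo_tool:
  moves: "-0.0003 0 0 0 0; -0.0006 0 0 0 0; -0.0009 0 0 0 0; -0.0012 0 0 0 0"

```text
time: 24.13
position: [0.5695, -0.009, 0.0707]
tool_rot: [-0.025, 1.0, 0.0, -0.0]
ft_force: [-4.7, 1.1, -1.3]
grip_width: 0.0006
grip_force: 1.8
```

servo_tool:
  moves: "-0.0003 0 0 0 0; -0.0006 0 0 0 0; -0.0009 0 0 0 0"

```text
time: 24.38
position: [0.5696, -0.0087, 0.0705]
tool_rot: [-0.025, 1.0, 0.0, -0.001]
ft_force: [-5.5, 1.9, -1.8]
grip_width: 0.0007
grip_force: 2.6
```

servo_tool:
  moves: "-0.0003 0 0 0 0; -0.0006 0 0 0 0; -0.0009 0 0 0 0"

```text
time: 24.63
position: [0.5697, -0.0086, 0.0705]
tool_rot: [-0.025, 1.0, 0.0, -0.002]
ft_force: [-6.6, 0.8, 0.6]
grip_width: 0.0006
grip_force: 3.3
```

servo_tool:
  moves: "-0.0003 0 0 0 0; -0.0006 0 -0.0001 0 0; -0.0009 0 -0.0002 0 0"

```text
time: 24.88
position: [0.5697, -0.0085, 0.0705]
tool_rot: [-0.026, 1.0, 0.0, -0.003]
ft_force: [-8.1, 0.8, 0.3]
grip_width: 0.0005
grip_force: 3.9
```

servo_tool:
  moves: "-0.0003 0 0 0 0; -0.0006 0 -0.0001 0 0; -0.0006 0 -0.0002 0 0"

```text
time: 25.13
position: [0.5697, -0.0085, 0.0705]
tool_rot: [-0.026, 1.0, 0.0, -0.003]
ft_force: [-8.2, -0.3, -0.7]
grip_width: 0.0006
grip_force: 4.0
```

servo_tool:
  moves: "0.002 0 0 0 0; 0.004 0 0 0 0; 0.008 0 0 0 0; 0.016 0 0 0 0; 0.025 0 0 0 0; 0.025 0 -0.02 0 0; 0.025 0 -0.05 0 0; 0.025 0 -0.08 0 0; 0.025 0 -0.08 0 0; 0.025 0 -0.08 0 0"

```text
time: 25.97
position: [0.5494, -0.0107, 0.1532]
tool_rot: [-0.025, 1.0, -0.001, 0.003]
ft_force: [-0.8, -0.0, -0.6]
grip_width: 0.0004
grip_force: 0.0
```

```bash
python3 - <<'E'
from h import *; import cv2
o=get_obs();print(o["position"],o["ft_force"]); m=cams.camera_model("wrist"); im=cams.camera("wrist");cv2.imwrite("pics/w9.png",im)
q=[.6248,-.0058,.0505]; t=[q[0]+.0575*np.cos(q[2]),q[1]+.0575*np.sin(q[2]),q[2]]
P=proj(m,place(t,[[-.103,0,.036],[-.108,0,.012],[-.108,.015,.012],[-.103,-.007,.036],[-.103,.007,.036]],.05));print("pred home: pull front top, tongue end",P.round(1).tolist())
c=int(round(P[2,0]));print("col",c,list(enumerate(im[int(P[2,1])-14:int(P[2,1])+14,c].sum(1).tolist(),int(P[2,1])-14)))
# side view: static objects & tray tins move? compare with start
for n in("scene","side"):
    a=cv2.imread(f"pics/{n}0.png").astype(int);b=cams.camera(n);cv2.imwrite(f"pics/{n}9.png",b);M=cams.camera_model(n)
    for k,X in dict(jar=[.494,-.3115,.065],tl=[.677,.0433,.124],tr=[.693,-.0399,.124]).items():
        u,v=proj(M,[X])[0].astype(int);print(n,k,abs(a-b)[v-8:v+9,u-14:u+15].mean().round(1))
    print("tins home",n,proj(M,place(t,[[0,.045,.035],[0,-.045,.035]],.05)).round(1).tolist())
E
```

```text
[ 0.54940976 -0.01070191  0.15323866] [-0.79987457 -0.01295395 -0.63165389]
pred home: pull front top, tongue end [[323.7, 285.9], [323.6, 267.6], [341.9, 267.6], [314.5, 285.9], [333.0, 285.9]]
col 342 [(253, 566), (254, 563), (255, 568), (256, 570), (257, 567), (258, 567), (259, 567), (260, 567), (261, 568), (262, 564), (263, 560), (264, 492), (265, 362), (266, 275), (267, 276), (268, 289), (269, 313), (270, 318), (271, 318), (272, 308), (273, 312), (274, 307), (275, 296), (276, 300), (277, 291), (278, 293), (279, 293), (280, 292)]
scene jar 5.0
scene tl 8.0
scene tr 7.8
tins home scene [[311.4, 273.7], [268.6, 263.4]]
side jar 7.3
side tl 10.6
side tr 10.9
tins home side [[261.2, 256.6], [277.0, 230.2]]
```

servo_tool:
  moves: "-0.005 0 0.005 0 0; -0.015 0 0.01 0 0; -0.025 0 0.02 0 0; -0.034 0 0.024 0 0; -0.034 0 0.024 0 0; -0.034 0 0.024 0 0; -0.034 0 0.024 0 0; -0.034 0 0.024 0 0"

```text
time: 26.78
position: [0.5815, -0.0084, 0.1271]
tool_rot: [-0.025, 1.0, 0.0, -0.0]
ft_force: [0.3, 0.8, 0.4]
grip_width: 0.0003
grip_force: 0.0
```

```bash
python3 - <<'E'
from h import *; import cv2
o=get_obs();print(o["position"],o["tool_rot"]); m=cams.camera_model("wrist"); im=cams.camera("wrist");cv2.imwrite("pics/w10.png",im)
q=[.6248,-.0058,.0505]; t=[q[0]+.0575*np.cos(q[2]),q[1]+.0575*np.sin(q[2]),q[2]]
P=proj(m,place(t,[[-.103,0,.036],[-.108,0,.012]],.05));print(P.round(1).tolist())
w6=cv2.imread("pics/w6.png")
for nm,I,c in(("w6",w6,323),("now",im,int(P[0,0]))):
    for cc in (c,c+16): print(nm,cc,[(r,int(I[r,cc].sum())) for r in range(212,282,1)] if cc!=c else [(r,int(I[r,cc].sum())) for r in range(212,282,1)])
E
```

```text
[ 0.58149296 -0.00836167  0.12708416] [-2.54050405e-02  9.99677204e-01  4.87049235e-05 -2.62103279e-04]
[[322.7, 258.7], [322.6, 240.4]]
w6 323 [(212, 583), (213, 583), (214, 579), (215, 581), (216, 577), (217, 506), (218, 372), (219, 282), (220, 281), (221, 309), (222, 317), (223, 316), (224, 314), (225, 319), (226, 306), (227, 308), (228, 282), (229, 249), (230, 236), (231, 237), (232, 240), (233, 220), (234, 224), (235, 243), (236, 265), (237, 292), (238, 310), (239, 316), (240, 317), (241, 310), (242, 313), (243, 312), (244, 317), (245, 324), (246, 318), (247, 316), (248, 321), (249, 318), (250, 309), (251, 316), (252, 318), (253, 314), (254, 318), (255, 314), (256, 312), (257, 316), (258, 316), (259, 317), (260, 319), (261, 316), (262, 316), (263, 307), (264, 314), (265, 313), (266, 319), (267, 317), (268, 317), (269, 319), (270, 311), (271, 290), (272, 258), (273, 269), (274, 300), (275, 312), (276, 312), (277, 320), (278, 296), (279, 261), (280, 241), (281, 269)]
w6 339 [(212, 586), (213, 584), (214, 585), (215, 585), (216, 581), (217, 512), (218, 373), (219, 280), (220, 286),
[... 1718 characters left out ...]
81), (223, 574), (224, 574), (225, 574), (226, 577), (227, 570), (228, 573), (229, 573), (230, 573), (231, 569), (232, 572), (233, 569), (234, 575), (235, 573), (236, 569), (237, 561), (238, 456), (239, 295), (240, 264), (241, 288), (242, 304), (243, 309), (244, 318), (245, 315), (246, 312), (247, 308), (248, 307), (249, 305), (250, 301), (251, 299), (252, 294), (253, 296), (254, 289), (255, 295), (256, 288), (257, 303), (258, 306), (259, 300), (260, 320), (261, 314), (262, 311), (263, 308), (264, 311), (265, 314), (266, 310), (267, 310), (268, 305), (269, 223), (270, 127), (271, 59), (272, 56), (273, 32), (274, 44), (275, 51), (276, 63), (277, 48), (278, 51), (279, 40), (280, 4), (281, 52)]
```

The pull's front edge is within 1 px of its predicted home place, and the arm is clear of everything.

servo_tool:
  moves: "0.01 0 -0.02 0 0; 0.03 0 -0.04 0 0; 0.05 0 -0.06 0 0; 0.05 0 -0.06 0 0; 0.05 0 -0.06 0 0; 0.05 0 -0.06 0 0"

```text
time: 27.33
position: [0.5325, -0.0111, 0.1873]
tool_rot: [-0.025, 1.0, -0.0, 0.001]
ft_force: [-0.0, -0.1, -0.5]
grip_width: 0.0005
grip_force: 0.0
```

```bash
python3 -c "
from rig import job; print(job.hand_in())"
```

```text
the job is handed in; nothing more can be done
None
```

The job is handed in at 27 s: the tin is seated and the tray is past the clip and home, pushing at no more than about 8 N at the stop, but while I gripped the pull early on, the wrist read up to 4 N upward, so the tray may have lifted slightly off the riser for a moment.

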